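# Find the worn lead-screw slide

## Robot

A 6-joint arm with a two-finger parallel gripper is mounted at the origin on the work surface. World frame = base frame: x ahead of the robot, y to its left, z up, the work surface at z = 0. Lengths are in m, angles in rad, forces in N, time in s.
With the tool pointing down it reaches from about 0.35 to 0.8 m from the base axis. Payload 7.3 kg.
Tool frame: the origin (TCP) lies midway between the tips of the shut fingers; the grasp point (between the pads) lies behind it (bot.grip_depth is the z of the grasp point in the tool frame, in m); z points along the fingers, y is the line along which they close (so a half turn about z gives the same grasp; the last joint's range is limited). The gripper opens to 85 mm and grips with 20 to 120 N. Pads are 22 mm wide; open, the fingers measure 114 mm over their backs; the gripper's body (76 mm by 85 mm) begins 54 mm behind the grasp point. The pads swing forward as they close: fully open they stand 13 mm farther back than shut.
Start: joints at [1.115, 0.342, 1.524, -0, 1.275, -0.146], TCP at [0.16, 0.5, 0.231] pointing down, gripper open.
Joint ranges: [-2.53, 2.53], [-0.77, 2.02], [0.04, 2.7], [-1, 4.14], [0.28, 2.66], [-3.11, 3.11]. Speed limits (rad/s): [2.57, 2.57, 3.14, 3.14, 3.14, 3.14].

## Interface

Orientations are given as a 3x3 rotation matrix whose columns are the frame's x, y, z axes.
In Python, from station import sensors, snapshot, sign_off, bot gives the robot as it stands.
- The arm moves only by the tool drive_tool, never from a script. Its argument "moves" is a list of rows, each a list of 4 numbers: the shift along the tool's x, y, z in cm, then the turn about the tool's z in degrees. In form: [[tx, ty, tz, twist], ...]. A call has 1 to 12 rows; each row is the pose to reach, as a shift and turn from the pose commanded when the call began, along the tool's axes at that moment; what a row does not reach only later rows make up. A row lasts 1/8 s, in which the tool goes at most 62.5 mm and 10.7 degrees, less where a joint would pass 70% of its speed; a pose out of reach is approached as far as the arm can. A call with a gripper value outside its range is refused whole. "fingers" is the closure, from 0 (fully open) to 1 (shut), set as the call begins (left out, the last holds). The fingers move at their own pace and stop on an object; "grip_force" is the grip in N (left out, the last holds). Time passes only in rows, so rows that repeat a pose let the fingers close. It gives the time, the measured TCP pose, the force, the opening and the grip force at its end, in the units of the state.
- sensors.get_state(): the state, without advancing time (a new reading comes with each control period).
- snapshot(name): name is "side" or "top" or "wrist"; returns a dict with "image" (384x512x3 uint8, blue, green, red), "fx", "fy", "cx", "cy" (pixels), "camera_from_world" (4x4, takes a point from world to camera coordinates). Camera axes: x right, y down, z forward; pixel columns grow to the right and rows downward; lengths in m; the calibration is good to about 2 mm. A picture is of the moment at which its call begins. There is no depth.
- sign_off(): hands the job in; it is judged then, once.
The state is a dict: "time_s": time; "qpos": joint angles; "dq": joint speeds; "effort": joint torques, N m; "eef_pos": TCP position; "tool_rot": TCP orientation; "ft_force": force on the tool from outside, world axes, zero at the start; "ft_torque": the same for the moment, N m; "grip_width": opening from 0.0 (shut) to 1.0 (fully open); "grip_force": force on a finger pad.
Only numpy, scipy, OpenCV 4.12 (cv2) and the standard library are available. Lean on these libraries where they do the work, as an engineer would, in place of code of your own. Each camera call takes 0.05 s, during which the arm holds its last target. There are 200 camera calls.

## Task

One of the three lead-screw slides on the bench plate has a worn nut. Find it by rocking the slides by their posts, gently and without forcing the nuts, and feeling how far each moves freely before it resists; take the worn one all the way towards the robot until it resists, then all the way away from the robot, and leave it there with the steel collar dropped over its post to mark it, lying flat on the block. Leave the jar, the screwdriver and the steel offcut where they are.

Things in the scene. Friction and masses are not known exactly. Their poses are not given: they have to be found in the camera images.
- plate: Steel plate 200 (x) x 360 (y) x 12 mm, fixed to the bench; origin: centre of underside, x along the slides away from the robot, z up. Three like lead-screw slides, 110 mm apart in y (left = +y): an aluminium block between fixed end blocks (42 mm high; inner faces 76 mm either side of the plate's middle) and a locked black handwheel (not used) 122 mm out at the robot's end, top at 47 mm.
- post_left (a point): Centre of the upright steel post on the left slide's block: diameter 14 mm, 47 mm tall, in the middle of the block's flat top (62 mm in x, 76 mm in y), which is 50 mm above the bench. Post top 97 mm, this point 73.5 mm above the bench. Moves with the slide; axes as the plate's.
- slide_left (a joint): Position (m) of the left slide along the plate's x: 0 = middle of its free play, positive away from the robot. Drags with 1.5 to 3.5 N (not a sign of wear), stays where left; past the free play the force rises about 6 N per mm. Two slides are sound (2 to 4 mm of play each way), one, any of the three, is worn (9 mm each way).
- nut_left: Brass nut hidden in the left slide's block and moving with it; origin on the post's axis, 25 mm above the bench. It meets the screw thread at each end of the free play. More than 18 N on a nut (besides the drag) damages it: 8 to 10 N at the post is enough to feel the stop.
- post_middle (a point): Centre of the upright steel post on the middle slide's block: diameter 14 mm, 47 mm tall, in the middle of the block's flat top (62 mm in x, 76 mm in y), which is 50 mm above the bench. Post top 97 mm, this point 73.5 mm above the bench. Moves with the slide; axes as the plate's.
- slide_middle (a joint): Position (m) of the middle slide along the plate's x: 0 = middle of its free play, positive away from the robot. Drags with 1.5 to 3.5 N (not a sign of wear), stays where left; past the free play the force rises about 6 N per mm. Two slides are sound (2 to 4 mm of play each way), one, any of the three, is worn (9 mm each way).
- nut_middle: Brass nut hidden in the middle slide's block and moving with it; origin on the post's axis, 25 mm above the bench. It meets the screw thread at each end of the free play. More than 18 N on a nut (besides the drag) damages it: 8 to 10 N at the post is enough to feel the stop.
- post_right (a point): Centre of the upright steel post on the right slide's block: diameter 14 mm, 47 mm tall, in the middle of the block's flat top (62 mm in x, 76 mm in y), which is 50 mm above the bench. Post top 97 mm, this point 73.5 mm above the bench. Moves with the slide; axes as the plate's.
- slide_right (a joint): Position (m) of the right slide along the plate's x: 0 = middle of its free play, positive away from the robot. Drags with 1.5 to 3.5 N (not a sign of wear), stays where left; past the free play the force rises about 6 N per mm. Two slides are sound (2 to 4 mm of play each way), one, any of the three, is worn (9 mm each way).
- nut_right: Brass nut hidden in the right slide's block and moving with it; origin on the post's axis, 25 mm above the bench. It meets the screw thread at each end of the free play. More than 18 N on a nut (besides the drag) damages it: 8 to 10 N at the post is enough to feel the stop.
- collar_mid (a point): Centre of the loose dark steel collar, a plain ring 44 mm outside, 24 mm bore, 20 mm tall, 100 to 160 g, lying flat on the bench to the right of the plate; this point is 10 mm above its underside, its z axis is the axis of the bore.
- jar: Bystander: closed glass jar, 66 mm across, 85 mm tall; origin at the centre of its underside.
- screwdriver: Bystander: screwdriver 200 mm long with a red handle, lying to the left of the plate; origin near its middle.
- offcut: Bystander: steel bar offcut standing on end, 40 mm across, 60 mm tall; origin at the centre of its underside.
Things that resemble listed ones, but are neither listed nor needed, are in the scene too. Several things look just like the part that bears collar_mid: the one meant starts farthest to the robot's left.

How it is judged:
On the way, in this order (a step that is already met when the one before it is completed fails the run):
1. the worn slide has been drawn towards the robot to the end of its free play (beyond 7.5 mm) (value of joint any of slide_left, slide_middle, slide_right below -0.0075 m), for 0.1 s.
2. the worn slide has been pushed away from the robot to the end of its free play (beyond 7.5 mm) (value of joint any of slide_left, slide_middle, slide_right above 0.0075 m), for 0.1 s.
At the end, for the whole second after the job is handed in: The worn slide rests at the far end of its free play (more than 7.5 mm from its middle position, away from the robot) and the collar lies flat on that slide's block around its post (centres within 8 mm, tilted less than 0.15 rad, collar's centre more than 9 mm below the post's centre) (((value of joint slide_left above 0.0075 m and horizontal distance between collar_mid and post_left below 0.008 m and z of collar_mid in the frame of post_left below -0.009 m and angle between collar_mid's own z axis and vertical below 0.15 rad and velocity of joint slide_left between -0.01 and 0.01 m/s) or (value of joint slide_middle above 0.0075 m and horizontal distance between collar_mid and post_middle below 0.008 m and z of collar_mid in the frame of post_middle below -0.009 m and angle between collar_mid's own z axis and vertical below 0.15 rad and velocity of joint slide_middle between -0.01 and 0.01 m/s) or (value of joint slide_right above 0.0075 m and horizontal distance between collar_mid and post_right below 0.008 m and z of collar_mid in the frame of post_right below -0.009 m and angle between collar_mid's own z axis and vertical below 0.15 rad and velocity of joint slide_right between -0.01 and 0.01 m/s))); the robot touches nothing.
It fails at once if a nut is loaded with more than 18 N (contact force between any of nut_left, nut_middle, nut_right and anything else above 18 N).
It fails at once if the jar is moved more than 30 mm (distance of jar from where it was at the start of the episode above 0.03 m).
It fails at once if the screwdriver is moved more than 30 mm (distance of screwdriver from where it was at the start of the episode above 0.03 m).
It fails at once if the offcut is moved more than 30 mm (distance of offcut from where it was at the start of the episode above 0.03 m).
It also fails if it takes over 72 s, if anything falls off the work surface, if the arm or the gripper's body presses on something with over 40 N, if the wrist force passes 120 N, or if a joint passes its speed limit or range.

## Working session

There is one attempt and no reset: what is moved stays moved. The work goes in short steps, Python scripts to look and compute and a tool call to move; the robot and the scene stay as the last step left them, time stands still between calls to the robot, and variables do not carry over. Pictures are saved under pics/ and viewed, at most 10 in all, crops included, and the job is handed in when it is done.

Besides the shell and the picture viewer there is one more tool, called after "Emit:" as name(argument=value, ...), one argument or row to a line, values as JSON. drive_tool: Moves the arm, as the interface text tells. Its arguments: {"type":"object","properties":{"moves":{"type":"array"},"fingers":{"type":"number"},"grip_force":{"type":"number"}},"required":["moves"]}

```bash
mkdir -p pics; ls; python3 - <<'E'
from station import sensors,snapshot,bot
import cv2,numpy as np
s=sensors.get_state();print(s['time_s'],s['eef_pos'],np.round(s['tool_rot'],3),bot.grip_depth,s['ft_force'])
for n in['top','side']:
    d=snapshot(n);cv2.imwrite(f'pics/{n}0.png',d['image']);print(n,d['fx'],d['cx'],d['cy'],np.round(d['camera_from_world'],4).tolist())
E
```

```text
pics
0.0 [0.15986663 0.49963348 0.23061379] [[-0.952  0.305 -0.001]
 [ 0.305  0.952 -0.001]
 [ 0.    -0.002 -1.   ]] -0.0187 [0.21833325 0.38085558 0.10779241]
top 356.53836862397293 261.34741857182723 188.45531652308838 [[0.0065, -1.0, 0.0027, -0.0179], [-0.9855, -0.0069, -0.1695, 0.5394], [0.1696, -0.0015, -0.9855, 0.8964], [0.0, 0.0, 0.0, 1.0]]
side 411.52011060185697 262.0496379729082 196.4236221064747 [[0.8841, -0.4671, 0.0102, -0.47], [-0.2815, -0.55, -0.7863, 0.1798], [0.3729, 0.6923, -0.6177, 0.994], [0.0, 0.0, 0.0, 1.0]]
```

View pics/top0.png

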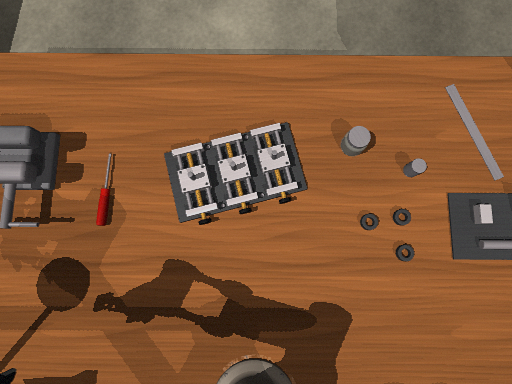

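View pics/side0.png

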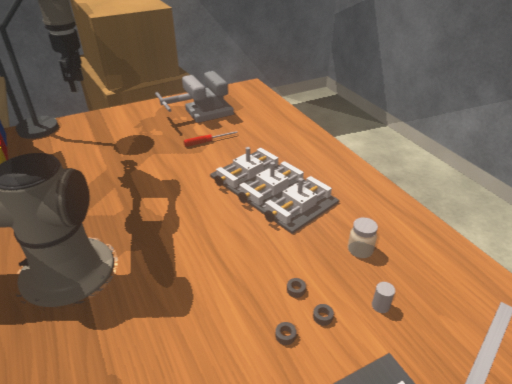

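Top view: the plate is at about (236,171), turned roughly 15°. Collar candidates are the rings at (370,221), (402,216) and (405,252). The one farthest to the robot's left is (370,221). Jar is at (357,140), offcut (416,168), screwdriver (103,190). Next is one close crop to check this choice and measure.

```bash
cat > h.py <<'E'
import numpy as np,cv2
from station import sensors,snapshot,bot
def ray(d,u,v,z):
    T=np.array(d['camera_from_world']);R=T[:3,:3];c=-R.T@T[:3,3]
    r=R.T@np.array([(u-d['cx'])/d['fx'],(v-d['cy'])/d['fy'],1]);return c+r*(z-c[2])/r[2]
def proj(d,p):
    q=np.array(d['camera_from_world'])@np.r_[p,1];return q[0]/q[2]*d['fx']+d['cx'],q[1]/q[2]*d['fy']+d['cy']
def rel(p):
    "world xy -> shift in tool axes (cm) of TCP"
    s=sensors.get_state();return np.round(np.array(s['tool_rot']).T@(np.array(p)-s['eef_pos'])*100,2)
E
python3 - <<'E'
from h import *
d=snapshot('top');im=d['image'];hsv=cv2.cvtColor(im,cv2.COLOR_BGR2HSV)
# low-saturation = non-wood
m=(hsv[...,1]<70).astype(np.uint8)*255
m=cv2.morphologyEx(m,cv2.MORPH_CLOSE,np.ones((7,7)))
for c in cv2.findContours(m,cv2.RETR_EXTERNAL,cv2.CHAIN_APPROX_NONE)[0]:
    a=cv2.contourArea(c)
    if a<120: continue
    (u,v),(w,h),an=cv2.minAreaRect(c)
    if not(80<v<290): continue
    print(int(a),np.round((u,v,w,h,an),1),np.round(ray(d,u,v,0.012),4))
    if a>5000:
        B=cv2.boxPoints(((u,v),(w,h),an));print(np.round([ray(d,*b,0.012)[:2] for b in B],4).tolist())
A=cv2.resize(im[115:230,160:310],None,fx=5,fy=5,interpolation=cv2.INTER_CUBIC)
cv2.imwrite('pics/c1.png',A)
B=cv2.resize(im[120:270,335:435],None,fx=4,fy=4,interpolation=cv2.INTER_CUBIC);cv2.imwrite('pics/c2.png',B)
E
```

```text
207 [404.5 252.5  15.   17.   90. ] [ 0.3751 -0.3964  0.012 ]
196 [369.  221.5  15.   16.   90. ] [ 0.4569 -0.3055  0.012 ]
205 [401.5 216.5  15.   17.   90. ] [ 0.471  -0.3942  0.012 ]
3954 [479.5 226.   66.   63.   90. ] [ 0.4468 -0.6031  0.012 ]
274 [414.4 167.3  14.3  23.7  63.4] [ 0.6078 -0.4382  0.012 ]
601 [355.5 140.5  22.6  32.5  45. ] [ 0.6838 -0.2778  0.012 ]
3934 [ 29.5 176.5 101.   59.   90. ] [0.5743 0.6238 0.012 ]
9306 [235.2 173.9  78.9 131.5  75.8] [0.5855 0.0582 0.012 ]
[[0.6469, 0.264], [0.744, -0.092], [0.5252, -0.1434], [0.4352, 0.2005]]
890 [473.7 131.6 105.9   9.5  61.6] [ 0.7123 -0.6127  0.012 ]
```

View pics/c1.png

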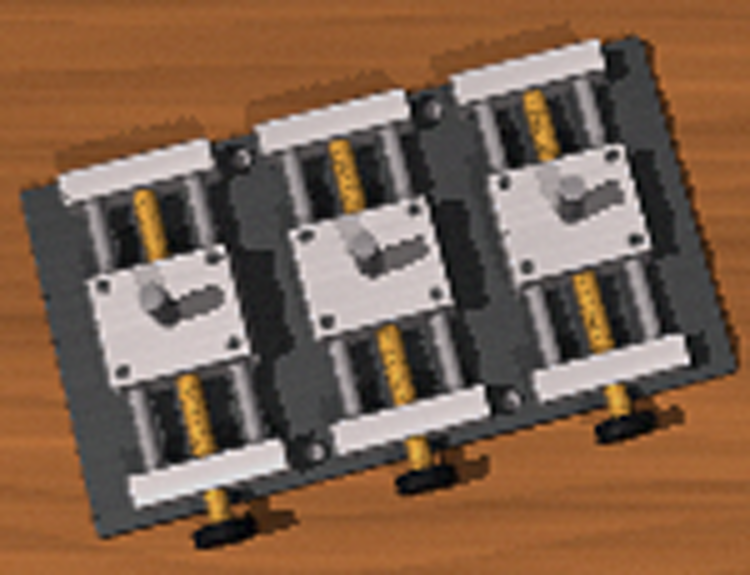

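View pics/c2.png

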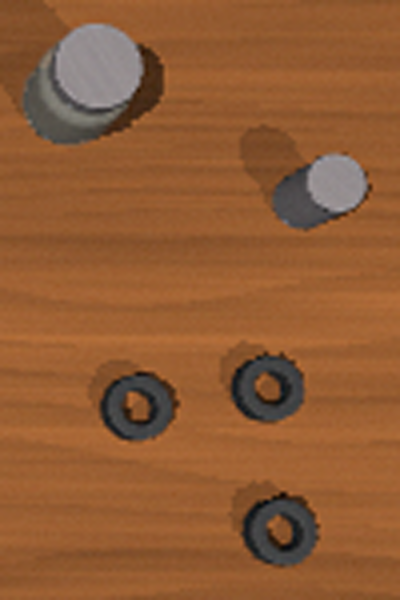

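The crops show three slides: post tops at crop (152,292), (360,245), (571,188) and block screw centres at (168,315), (370,265), (570,211). The target ring is the leftmost of the three, at image (369.5,221), clear of the jar and offcut.

```bash
python3 - <<'E'
from h import *
d=snapshot('top');T=d['camera_from_world'];print('cam',-T[:3,:3].T@T[:3,3])
g=lambda p,z:np.round(ray(d,p[0]/5+160-.4,p[1]/5+115-.4,z)[:2],4)
C=np.array([g(p,.012) for p in[(20,190),(105,538),(737,372),(650,40)]]);print(C.tolist())
print('mid',C.mean(0),'yaw',[np.degrees(np.arctan2(*(v[::-1]))) for v in(C[0]-C[1],C[3]-C[2])],[np.degrees(np.arctan2(-v[0],v[1])) for v in(C[0]-C[3],C[1]-C[2])])
for n,t,b in[('L',(152,290),[(103,287),(215,257),(233,343),(122,374)]),('M',(360,240),[(306,236),(413,210),(435,293),(327,322)]),('R',(571,185),[(505,184),(611,156),(637,239),(527,267)])]:
    print(n,'top',g(t,.097),'blk',g(np.mean(b,0),.05))
for n,p in[('ring',(138,405)),('r2',(268,387)),('r3',(281,530)),('jar',(97,66)),('off',(337,183))]:
    print(n,np.round(ray(d,p[0]/4+335-.4,p[1]/4+120-.4,{'jar':.085,'off':.06}.get(n,.012)),4))
# precise ring from mask
hsv=cv2.cvtColor(d['image'],cv2.COLOR_BGR2HSV);m=((hsv[...,1]<90)&(hsv[...,2]<120)).astype(np.uint8)[205:238,352:388]
c=max(cv2.findContours(m,cv2.RETR_EXTERNAL,2)[0],key=cv2.contourArea);(u,v),r=cv2.minEnclosingCircle(c);print('mask ring',ray(d,u+352,v+205,.01),r)
E
```

```text
cam [ 0.37968257 -0.01287056  0.97488598]
[[0.6448, 0.2587], [0.4516, 0.2026], [0.5447, -0.1395], [0.7351, -0.0931]]
mid [0.59405  0.057175] yaw [np.float64(16.19185308011892), np.float64(13.695876504409028)] [np.float64(14.395891717552274), np.float64(15.223936558172579)]
L top [0.57   0.1656] blk [0.5666 0.166 ]
M top [0.5966 0.0615] blk [0.5944 0.0597]
R top [ 0.6261 -0.0453] blk [ 0.6246 -0.0465]
ring [ 0.4586 -0.3059  0.012 ]
r2 [ 0.4714 -0.3945  0.012 ]
r3 [ 0.3761 -0.3974  0.012 ]
jar [ 0.6727 -0.2669  0.085 ]
off [ 0.6018 -0.4291  0.06  ]
mask ring [ 0.45615959 -0.30487623  0.01      ] 8.734201431274414
```

Emit:
drive_tool(
  moves=[
    [-49,-19.3,0,-32.6],
    [-49,-19.3,0,-32.6],
    [-49,-19.3,0,-32.6],
    [-49,-19.3,0,-32.6],
    [-49,-19.3,0,-32.6],
    [-49,-19.3,0,-32.6],
    [-49,-19.3,0,-32.6],
    [-49,-19.3,0,-32.6],
    [-49,-19.3,0,-32.6],
    [-49,-19.3,0,-32.6],
    [-49,-19.3,0,-32.6],
    [-49,-19.3,0,-32.6],
  ],
  fingers=0,
  grip_force=30,
)

```text
time_s: 1.7
eef_pos: [0.567, 0.1679, 0.2315]
tool_rot: [[-0.966, -0.258, -0.0], [-0.258, 0.966, 0.0], [0.0, 0.0, -1.0]]
ft_force: [0.0, 0.1, 0.4]
grip_width: 1.004
grip_force: 0.0
```

```bash
python3 - <<'E'
from h import *
d=snapshot('wrist');im=d['image'].copy()
for z,c in[(.05,(0,255,0)),(.097,(0,0,255))]:
  for p in[(.5674,.167),(.5955,.0606)]:
    u,v=proj(d,np.r_[p,z]);print(u,v);cv2.circle(im,(int(u),int(v)),3,c,1)
u,v=proj(d,np.r_[sensors.get_state()['eef_pos']]);print(u,v)
cv2.imwrite('pics/w1.png',im)
E
```

```text
251.5204351151297 163.20360104952323
141.76879218461693 162.94815769226506
251.45945157882392 174.1841942537213
124.31720982726465 173.89470123190134
253.1413642658916 240.6367697489365
```

View pics/w1.png

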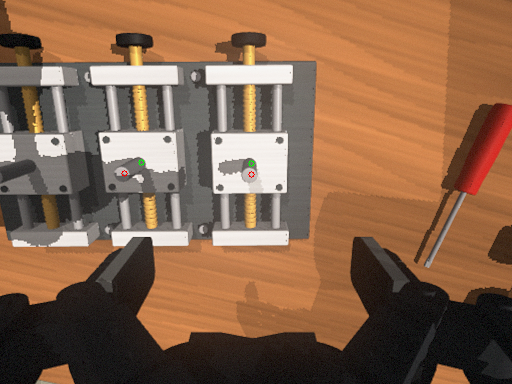

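Marked predictions fall on the left post (top at (251,174)) and the middle post (124,174), so the positions are good. I'll descend and grip across the plate's y.

Emit:
drive_tool(
  moves=[
    [0,-0.1,6,0],
    [0,-0.1,11,0],
    [0,-0.1,14.5,0],
    [0,-0.1,16.9,0],
    [0,-0.1,16.9,0],
  ],
)

```text
time_s: 2.38
eef_pos: [0.5664, 0.1665, 0.0609]
tool_rot: [[-0.966, -0.258, -0.004], [-0.258, 0.966, -0.0], [0.004, 0.001, -1.0]]
ft_force: [-0.3, -0.6, 0.5]
grip_width: 0.999
grip_force: 0.0
```

Emit:
drive_tool(
  moves=[
    [0,0,0,0],
    [0,0,0,0],
    [0,0,0,0],
    [0,0,0,0],
    [0,0,0,0],
    [0,0,0,0],
  ],
  fingers=1,
)

```text
time_s: 3.12
eef_pos: [0.5686, 0.1652, 0.063]
tool_rot: [[-0.967, -0.256, 0.001], [-0.256, 0.967, -0.001], [-0.001, -0.001, -1.0]]
ft_force: [-0.4, -5.1, 4.9]
grip_width: 0.152
grip_force: 30.3
```

Emit:
drive_tool(
  moves=[
    [-0.1,0,0,0],
    [-0.2,0,0,0],
    [-0.2,0,0,0],
  ],
)

```text
time_s: 3.5
eef_pos: [0.5705, 0.1657, 0.063]
tool_rot: [[-0.967, -0.256, 0.001], [-0.256, 0.967, -0.001], [-0.001, -0.001, -1.0]]
ft_force: [-0.5, -6.6, 5.3]
grip_width: 0.153
grip_force: 30.3
```

Emit:
drive_tool(
  moves=[
    [-0.1,0,0,0],
    [-0.2,0,0,0],
    [-0.2,0,0,0],
  ],
)

```text
time_s: 3.88
eef_pos: [0.5724, 0.1662, 0.063]
tool_rot: [[-0.967, -0.256, 0.001], [-0.256, 0.967, -0.001], [-0.001, -0.001, -1.0]]
ft_force: [-1.6, -5.3, 6.2]
grip_width: 0.155
grip_force: 30.3
```

Emit:
drive_tool(
  moves=[
    [-0.1,0,0,0],
    [-0.2,0,0,0],
    [-0.2,0,0,0],
  ],
)

```text
time_s: 4.25
eef_pos: [0.5743, 0.1667, 0.063]
tool_rot: [[-0.967, -0.256, 0.001], [-0.256, 0.967, -0.001], [-0.001, -0.001, -1.0]]
ft_force: [-0.2, -5.7, 5.9]
grip_width: 0.153
grip_force: 30.3
```

Emit:
drive_tool(
  moves=[
    [-0.1,0,0,0],
    [-0.1,0,0,0],
  ],
)

```text
time_s: 4.5
eef_pos: [0.5753, 0.167, 0.063]
tool_rot: [[-0.967, -0.256, 0.001], [-0.256, 0.967, -0.001], [-0.001, -0.001, -1.0]]
ft_force: [-1.4, -5.6, 5.7]
grip_width: 0.153
grip_force: 30.3
```

Emit:
drive_tool(
  moves=[
    [-0.1,0,0,0],
    [-0.1,0,0,0],
  ],
)

```text
time_s: 4.75
eef_pos: [0.5762, 0.1673, 0.063]
tool_rot: [[-0.967, -0.256, 0.001], [-0.256, 0.967, -0.001], [-0.001, -0.001, -1.0]]
ft_force: [-0.1, -6.2, 5.9]
grip_width: 0.16
grip_force: 30.3
```

Emit:
drive_tool(
  moves=[
    [-0.1,0,0,0],
    [-0.1,0,0,0],
  ],
)

```text
time_s: 5.0
eef_pos: [0.577, 0.1675, 0.063]
tool_rot: [[-0.967, -0.256, 0.0], [-0.256, 0.967, -0.001], [-0.0, -0.001, -1.0]]
ft_force: [-1.9, -6.3, 6.8]
grip_width: 0.15
grip_force: 30.4
```

```bash
python3 - <<'E'
from h import *
d=snapshot('side');im=d['image']
u,v=proj(d,[.57,.165,.08]);u,v=int(u),int(v);print(u,v)
a=cv2.resize(im[v-70:v+80,u-70:u+130],None,fx=4,fy=4,interpolation=cv2.INTER_CUBIC)
d=snapshot('top');b=cv2.resize(d['image'][115:230,160:310],None,fx=4,fy=4,interpolation=cv2.INTER_CUBIC)
cv2.imwrite('pics/s2.png',a);cv2.imwrite('pics/t2.png',b)
E
```

```text
248 152
```

View pics/s2.png

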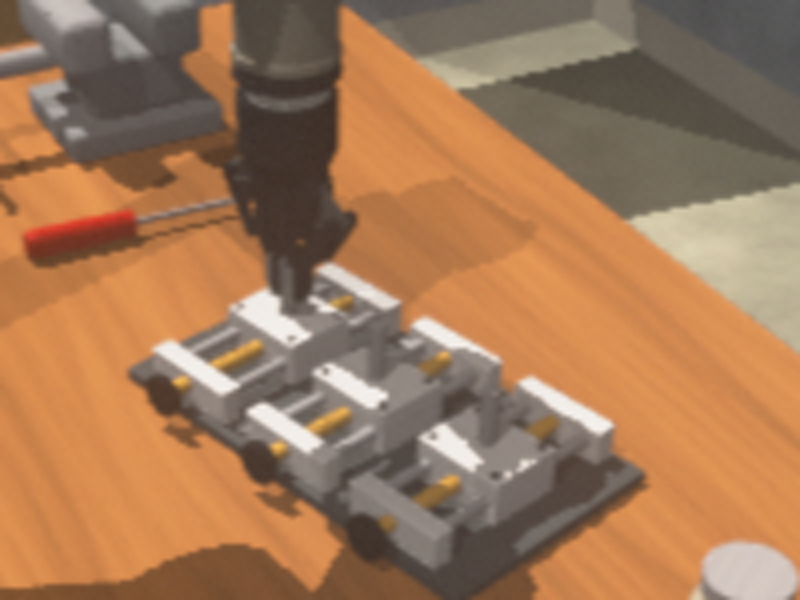

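The left block has travelled about 9 mm with the gripper and met no stop, so it is probably the worn one. Now I'll draw it towards the robot.

Emit:
drive_tool(
  moves=[
    [0.2,0,0,0],
    [0.4,0,0,0],
    [0.6,0,0,0],
    [0.8,0,0,0],
    [0.8,0,0,0],
  ],
)

```text
time_s: 5.72
eef_pos: [0.5704, 0.1657, 0.063]
tool_rot: [[-0.967, -0.256, 0.003], [-0.256, 0.967, -0.0], [-0.003, -0.001, -1.0]]
ft_force: [2.7, -5.4, 3.8]
grip_width: 0.148
grip_force: 30.1
```

Emit:
drive_tool(
  moves=[
    [0.1,0,0,0],
    [0.2,0,0,0],
    [0.2,0,0,0],
  ],
)

```text
time_s: 6.1
eef_pos: [0.5687, 0.1652, 0.063]
tool_rot: [[-0.967, -0.256, 0.004], [-0.256, 0.967, -0.0], [-0.003, -0.001, -1.0]]
ft_force: [3.2, -5.0, 3.0]
grip_width: 0.156
grip_force: 30.1
```

Emit:
drive_tool(
  moves=[
    [0.1,0,0,0],
    [0.15,0,0,0],
    [0.15,0,0,0],
  ],
)

```text
time_s: 6.48
eef_pos: [0.5672, 0.1648, 0.063]
tool_rot: [[-0.967, -0.256, 0.003], [-0.256, 0.967, -0.0], [-0.003, -0.001, -1.0]]
ft_force: [4.1, -4.4, 3.9]
grip_width: 0.153
grip_force: 30.1
```

Emit:
drive_tool(
  moves=[
    [0.1,0,0,0],
    [0.15,0,0,0],
    [0.15,0,0,0],
  ],
)

```text
time_s: 6.85
eef_pos: [0.5658, 0.1644, 0.063]
tool_rot: [[-0.967, -0.256, 0.004], [-0.256, 0.967, -0.0], [-0.003, -0.001, -1.0]]
ft_force: [4.2, -3.9, 3.6]
grip_width: 0.154
grip_force: 30.1
```

Emit:
drive_tool(
  moves=[
    [0.1,0,0,0],
    [0.15,0,0,0],
    [0.15,0,0,0],
  ],
)

```text
time_s: 7.22
eef_pos: [0.5644, 0.164, 0.063]
tool_rot: [[-0.967, -0.256, 0.004], [-0.256, 0.967, -0.0], [-0.003, -0.001, -1.0]]
ft_force: [4.1, -4.1, 2.4]
grip_width: 0.151
grip_force: 30.1
```

Emit:
drive_tool(
  moves=[
    [0.1,0,0,0],
    [0.15,0,0,0],
    [0.15,0,0,0],
  ],
)

```text
time_s: 7.6
eef_pos: [0.5629, 0.1636, 0.063]
tool_rot: [[-0.967, -0.256, 0.004], [-0.256, 0.967, -0.0], [-0.003, -0.001, -1.0]]
ft_force: [3.3, -5.0, 3.5]
grip_width: 0.152
grip_force: 30.1
```

Emit:
drive_tool(
  moves=[
    [0.1,0,0,0],
    [0.15,0,0,0],
    [0.15,0,0,0],
  ],
)

```text
time_s: 7.98
eef_pos: [0.5615, 0.1632, 0.063]
tool_rot: [[-0.967, -0.256, 0.004], [-0.256, 0.967, -0.0], [-0.003, -0.001, -1.0]]
ft_force: [4.5, -4.6, 3.0]
grip_width: 0.154
grip_force: 30.1
```

Emit:
drive_tool(
  moves=[
    [0.1,0,0,0],
    [0.15,0,0,0],
    [0.15,0,0,0],
  ],
)

```text
time_s: 8.35
eef_pos: [0.56, 0.1629, 0.063]
tool_rot: [[-0.967, -0.256, 0.004], [-0.256, 0.967, -0.0], [-0.003, -0.001, -1.0]]
ft_force: [3.6, -4.6, 4.0]
grip_width: 0.155
grip_force: 30.1
```

Emit:
drive_tool(
  moves=[
    [0.1,0,0,0],
    [0.1,0,0,0],
    [0.1,0,0,0],
  ],
)

```text
time_s: 8.72
eef_pos: [0.5592, 0.1626, 0.063]
tool_rot: [[-0.967, -0.256, 0.004], [-0.256, 0.967, -0.0], [-0.004, -0.001, -1.0]]
ft_force: [3.8, -4.8, 2.7]
grip_width: 0.152
grip_force: 30.0
```

```bash
python3 - <<'E'
from h import *
d=snapshot('wrist');cv2.imwrite('pics/w3.png',d['image'])
for p in [(.5674,.167,.05),(.5955,.0606,.05)]: print(proj(d,p))
E
```

```text
(np.float64(257.10915840862407), np.float64(245.6285498056857))
(np.float64(45.03196138761467), np.float64(245.43568095828903))
```

View pics/w3.png

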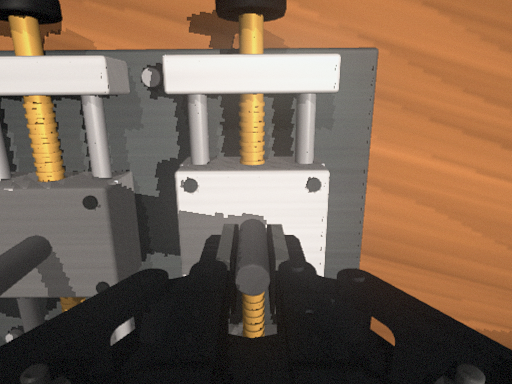

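The wrist view shows the left block's screws at (190,185) and (313,185), about 9 mm nearer the robot than the middle block's at (90,202). The post is still held, so the left slide is worn. I'll carry on to its stop.

Emit:
drive_tool(
  moves=[
    [0.1,0,0,0],
    [0.1,0,0,0],
  ],
)

```text
time_s: 9.02
eef_pos: [0.5588, 0.1625, 0.063]
tool_rot: [[-0.967, -0.256, 0.005], [-0.256, 0.967, 0.0], [-0.005, -0.001, -1.0]]
ft_force: [6.3, -3.0, 1.0]
grip_width: 0.153
grip_force: 29.9
```

Emit:
drive_tool(
  moves=[
    [0.1,0,0,0],
    [0.1,0,0,0],
  ],
)

```text
time_s: 9.28
eef_pos: [0.5584, 0.1624, 0.063]
tool_rot: [[-0.967, -0.256, 0.006], [-0.256, 0.967, 0.001], [-0.006, -0.001, -1.0]]
ft_force: [8.6, -2.9, -0.1]
grip_width: 0.155
grip_force: 29.8
```

Emit:
drive_tool(
  moves=[
    [-0.2,0,0,0],
    [-0.5,0,0,0],
    [-0.8,0,0,0],
    [-1.1,0,0,0],
    [-1.4,0,0,0],
    [-1.7,0,0,0],
    [-2.0,0,0,0],
    [-2.0,0,0,0],
  ],
)

```text
time_s: 10.28
eef_pos: [0.5755, 0.1671, 0.063]
tool_rot: [[-0.967, -0.256, 0.001], [-0.256, 0.967, -0.001], [-0.001, -0.001, -1.0]]
ft_force: [0.8, -4.6, 5.7]
grip_width: 0.15
grip_force: 30.3
```

Emit:
drive_tool(
  moves=[
    [-0.1,0,0,0],
    [-0.1,0,0,0],
  ],
)

```text
time_s: 10.52
eef_pos: [0.5762, 0.1673, 0.063]
tool_rot: [[-0.967, -0.256, 0.001], [-0.256, 0.967, -0.001], [-0.001, -0.001, -1.0]]
ft_force: [0.4, -5.2, 6.3]
grip_width: 0.156
grip_force: 30.3
```

Emit:
drive_tool(
  moves=[
    [-0.1,0,0,0],
    [-0.1,0,0,0],
  ],
)

```text
time_s: 10.78
eef_pos: [0.577, 0.1675, 0.0629]
tool_rot: [[-0.967, -0.256, 0.0], [-0.256, 0.967, -0.001], [-0.0, -0.001, -1.0]]
ft_force: [-1.5, -6.3, 6.7]
grip_width: 0.149
grip_force: 30.4
```

Emit:
drive_tool(
  moves=[
    [-0.1,0,0,0],
    [-0.1,0,0,0],
  ],
)

```text
time_s: 11.02
eef_pos: [0.5774, 0.1676, 0.063]
tool_rot: [[-0.967, -0.256, -0.001], [-0.256, 0.967, -0.001], [0.001, -0.001, -1.0]]
ft_force: [-3.4, -5.3, 9.3]
grip_width: 0.156
grip_force: 30.6
```

Emit:
drive_tool(
  moves=[
    [-0.1,0,0,0],
    [-0.1,0,0,0],
  ],
)

```text
time_s: 11.28
eef_pos: [0.5778, 0.1677, 0.0629]
tool_rot: [[-0.967, -0.256, -0.002], [-0.256, 0.967, -0.001], [0.002, -0.001, -1.0]]
ft_force: [-5.2, -6.6, 10.4]
grip_width: 0.151
grip_force: 30.7
```

Stop felt at the far end, with about 19–20 mm of total travel. I'll release and go up.

Emit:
drive_tool(
  moves=[
    [0.1,0,0,0],
    [0.1,0,0,0],
    [0.1,0,0,0],
    [0.1,0,0,0],
    [0.1,0,0,0],
  ],
  fingers=0,
)

```text
time_s: 11.9
eef_pos: [0.5778, 0.1685, 0.0622]
tool_rot: [[-0.967, -0.256, -0.0], [-0.256, 0.967, 0.0], [0.0, 0.0, -1.0]]
ft_force: [0.1, 0.5, 0.8]
grip_width: 0.999
grip_force: 0.0
```

Emit:
drive_tool(
  moves=[
    [0,0,-3,0],
    [0,0,-8,0],
    [0,0,-13,0],
    [0,0,-16.9,0],
    [0,0,-16.9,0],
  ],
)

```text
time_s: 12.52
eef_pos: [0.5794, 0.1688, 0.2351]
tool_rot: [[-0.967, -0.256, 0.007], [-0.256, 0.967, 0.001], [-0.008, -0.001, -1.0]]
ft_force: [-0.2, 0.3, -0.9]
grip_width: 1.008
grip_force: 0.0
```

```bash
python3 - <<'E'
from h import *
d=snapshot('wrist');im=d['image'].copy();s=sensors.get_state();print(s['eef_pos'],s['grip_width'],s['ft_force'])
u,v=proj(d,[.576,.168,.097]);print(u,v)
cv2.imwrite('pics/w4.png',cv2.resize(im[100:250,150:350],None,fx=4,fy=4,interpolation=cv2.INTER_CUBIC))
E
```

```text
[0.57824163 0.16855732 0.2325522 ] 1.0013559123735043 [ 0.04179349 -0.44676086 -0.29082455]
252.84788538377333 167.9868829823914
```

View pics/w4.png

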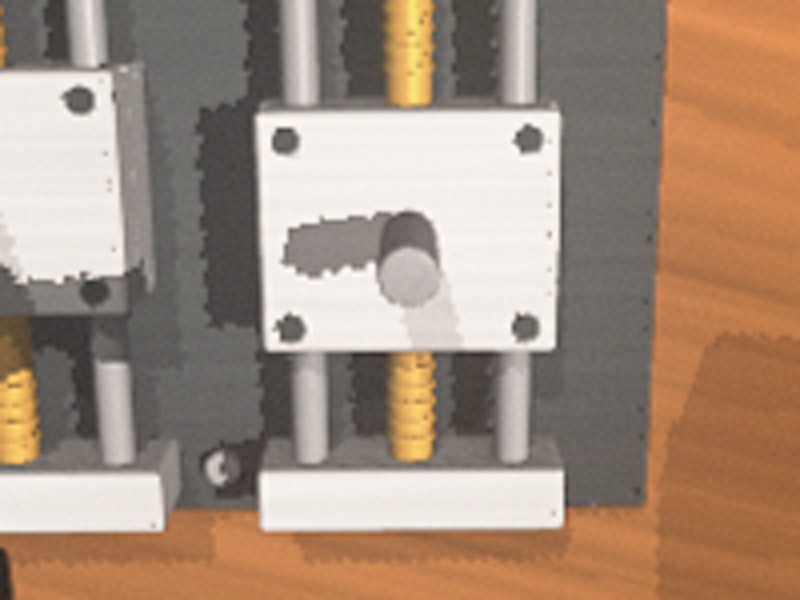

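The post top is at crop (408,277) and the block is about 9 mm forward of the middle slide, so the slide stayed at its far end. Next, the collar.

Emit:
drive_tool(
  moves=[
    [23.7,-42.7,0,90],
    [23.7,-42.7,0,90],
    [23.7,-42.7,0,90],
    [23.7,-42.7,0,90],
    [23.7,-42.7,0,90],
    [23.7,-42.7,0,90],
    [23.7,-42.7,0,90],
    [23.7,-42.7,0,90],
    [23.7,-42.7,0,90],
    [23.7,-42.7,0,90],
    [23.7,-42.7,0,90],
    [23.7,-42.7,0,90],
  ],
)

```text
time_s: 14.08
eef_pos: [0.4583, -0.3043, 0.231]
tool_rot: [[-0.258, 0.966, -0.0], [0.966, 0.258, 0.0], [0.0, -0.0, -1.0]]
ft_force: [-0.1, 0.4, 0.1]
grip_width: 1.003
grip_force: 0.0
```

```bash
cat > ring.py <<'E'
from h import *
d=snapshot('wrist');s=sensors.get_state();print(np.round(s['eef_pos'],4),np.round(s['tool_rot'],3).tolist())
hsv=cv2.cvtColor(d['image'],cv2.COLOR_BGR2HSV);u,v=proj(d,[.458,-.3055,.01]);print(u,v)
m=((hsv[...,1]<110)&(hsv[...,2]<130)).astype(np.uint8)
for c in cv2.findContours(m,cv2.RETR_CCOMP,cv2.CHAIN_APPROX_NONE)[0]:
    if 150<cv2.contourArea(c)<9000:
        (a,b),r=cv2.minEnclosingCircle(c)
        if np.hypot(a-u,b-v)<40:print('c',round(a),round(b),round(r,1),'bot/top',np.round(ray(d,a,b,0.0),4),np.round(ray(d,a,b,.02),4),rel(np.r_[ray(d,a,b,.01)[:2],.003]))
E
python3 ring.py; python3 - <<'E'
import sys;sys.path.insert(0,'.')
from h import *
cv2.imwrite('pics/w5.png',snapshot('wrist')['image'])
E
```

```text
[ 0.4584 -0.3044  0.2311] [[-0.258, 0.966, -0.0], [0.966, 0.258, 0.0], [0.0, -0.0, -1.0]]
251.13729037185945 157.16439602281392
c 251 159 20.1 bot/top [ 0.4592 -0.309   0.    ] [ 0.4583 -0.3053  0.02  ] [-0.29 -0.03 22.81]
c 252 158 11.7 bot/top [ 0.4592 -0.3084  0.    ] [ 0.4583 -0.3047  0.02  ] [-2.300e-01 -2.000e-02  2.281e+01]
```

View pics/w5.png

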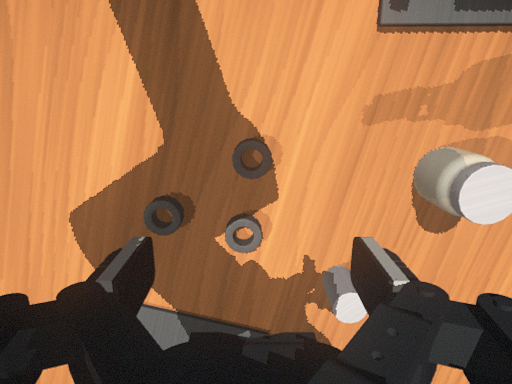

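The wrist view shows the target ring at (251,158), with the other rings at (164,215) and (243,233), offcut at (348,300), jar at (470,190). Finger paths are clear.

Emit:
drive_tool(
  moves=[
    [-0.1,0,6,0],
    [-0.1,0,12,0],
    [-0.1,0,17,0],
    [-0.1,0,20,0],
    [-0.1,0,22,0],
    [-0.1,0,22.8,0],
    [-0.1,0,22.8,0],
  ],
)

```text
time_s: 15.05
eef_pos: [0.4586, -0.3059, 0.0033]
tool_rot: [[-0.257, 0.966, -0.0], [0.966, 0.257, 0.0], [0.0, -0.0, -1.0]]
ft_force: [0.7, 0.5, -0.6]
grip_width: 0.999
grip_force: 0.0
```

Emit:
drive_tool(
  moves=[
    [0,0,0,0],
    [0,0,0,0],
    [0,0,0,0],
    [0,0,0,0],
    [0,0,0,0],
    [0,0,0,0],
  ],
  fingers=1,
)

```text
time_s: 15.8
eef_pos: [0.4588, -0.3063, 0.0044]
tool_rot: [[-0.256, 0.967, 0.001], [0.967, 0.256, -0.001], [-0.001, 0.001, -1.0]]
ft_force: [-0.5, 1.0, 5.9]
grip_width: 0.5
grip_force: 29.9
```

Emit:
drive_tool(
  moves=[
    [0,0,-2,0],
    [0,0,-6,0],
    [0,0,-12,0],
    [0,0,-18,0],
    [0,0,-22.5,0],
    [0,0,-22.5,0],
    [0,0,-22.5,0],
  ],
)

```text
time_s: 16.68
eef_pos: [0.4579, -0.3055, 0.2274]
tool_rot: [[-0.256, 0.967, -0.001], [0.967, 0.256, 0.001], [0.001, -0.001, -1.0]]
ft_force: [-0.3, -0.3, -1.8]
grip_width: 0.5
grip_force: 30.9
```

```bash
python3 - <<'E'
from h import *
d=snapshot('wrist');s=sensors.get_state();e=np.array(s['eef_pos']);R=np.array(s['tool_rot']);print(e,s['grip_width'],s['ft_force'])
for dz in(.0,.01,.02): print(dz,proj(d,e+[0,0,dz]))
for k in(-.022,.022,-.012,.012): print(k,proj(d,e+R[:,0]*k+[0,0,.017]))
cv2.imwrite('pics/w6.png',cv2.resize(d['image'][150:320,130:370],None,fx=3.2,fy=3.2,interpolation=cv2.INTER_CUBIC))
E
```

```text
[ 0.45766052 -0.30537838  0.22671465] 0.5050111426377797 [ 0.0947415   0.57314356 -1.84255068]
0.0 (np.float64(250.6779857045893), np.float64(239.69753621281257))
0.01 (np.float64(250.56028107558313), np.float64(249.19827771638643))
0.02 (np.float64(250.4260958455676), np.float64(260.0292806662197))
-0.022 (np.float64(250.53403256234463), np.float64(301.54813018814707))
0.022 (np.float64(250.39679626191563), np.float64(207.77908051417697))
-0.012 (np.float64(250.5048130884666), np.float64(281.58342486632216))
0.012 (np.float64(250.43004891112753), np.float64(230.49952186961204))
```

View pics/w6.png

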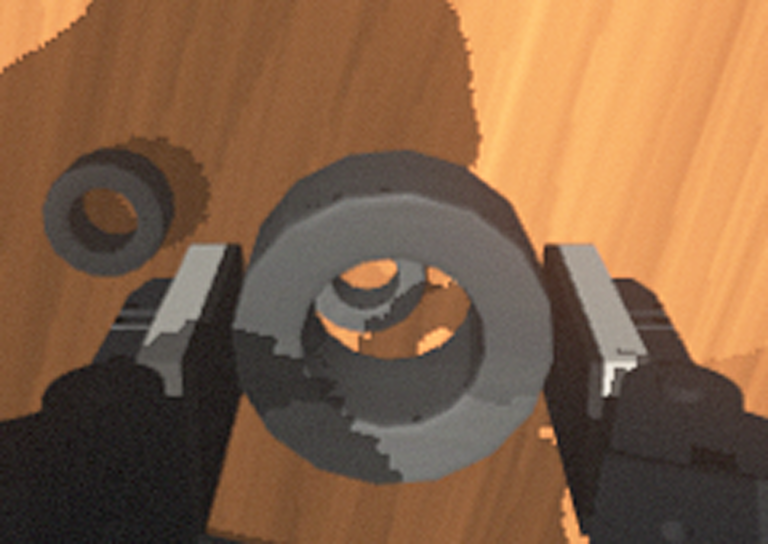

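The collar is held level, its top face centred at crop (393,338), within about 1 mm of the TCP. I'll carry it over the left post.

Emit:
drive_tool(
  moves=[
    [4,2,0,0],
    [9,5,0,0],
    [14,7.8,0,0],
    [19,10.5,0,0],
    [24,13.3,0,0],
    [29,16,0,0],
    [34,18.8,0,0],
    [38,21,0,0],
    [41,22.7,0,0],
    [42.6,23.6,0,0],
    [42.6,23.6,0,0],
    [42.6,23.6,0,0],
  ],
)

```text
time_s: 18.23
eef_pos: [0.5771, 0.165, 0.2278]
tool_rot: [[-0.255, 0.967, -0.001], [0.967, 0.255, -0.001], [-0.0, -0.001, -1.0]]
ft_force: [0.3, -0.2, -1.8]
grip_width: 0.499
grip_force: 30.9
```

```bash
python3 - <<'E'
from h import *
d=snapshot('top');s=sensors.get_state();print(np.round(s['eef_pos'],4),rel([.577,.1672,.1]))
d=snapshot('wrist');cv2.imwrite('pics/w7.png',d['image']);print(proj(d,[.577,.1672,.097]),proj(d,[.577,.1672,.05]))
E
```

```text
[0.5772 0.1648 0.2281] [ 0.24  0.05 12.81]
(np.float64(252.1105786667808), np.float64(172.44271684254315)) (np.float64(252.15587141727278), np.float64(161.57850127982903))
```

```bash
python3 - <<'E'
from h import *
d=dict(snapshot('wrist'));g=cv2.cvtColor(d['image'],cv2.COLOR_BGR2GRAY)
m=(g>150).astype(np.uint8)&(cv2.cvtColor(d['image'],cv2.COLOR_BGR2HSV)[...,1]<60)
cs=[c for c in cv2.findContours(m.astype(np.uint8),cv2.RETR_EXTERNAL,2)[0] if cv2.contourArea(c)>400]
for c in cs:
    r=cv2.minAreaRect(c);print(np.round(r[0],1),np.round(r[1],1),round(r[2]),np.round(ray(d,*r[0],.05),4))
# screws: small dark blobs near expected corners
ex=np.array([.967,.256]);ey=np.array([-.256,.967]);P=np.array([.577,.1672])
for a in(-1,1):
  for b in(-1,1):
    q=P+a*.024*ex+b*.031*ey;u,v=proj(d,np.r_[q,.05]);u,v=int(round(u)),int(round(v))
    w=g[v-8:v+9,u-8:u+9];k=(w<110).astype(np.uint8)
    n,l,st,ce=cv2.connectedComponentsWithStats(k)
    print((u,v),[(int(st[i,4]),np.round(ray(d,u-8+ce[i][0],v-8+ce[i][1],.05)[:2],4).tolist()) for i in range(1,n) if st[i,4]>3])
E
```

```text
[220.7 315.1] [57.1 32.6] 11 [ 0.5878 -0.0134  0.05  ]
[164.4 236. ] [17.8 44.7] 7 [0.5079 0.0662 0.05  ]
[158.9 159.1] [82.5 19.6] 88 [0.4873 0.1461 0.05  ]
[252.5 157. ] [169.  82.] 0 [0.5763 0.1718 0.05  ]
(228, 192) [(9, [0.5538, 0.1293]), (21, [0.5665, 0.1236])]
(227, 130) []
(276, 192) [(16, [0.6157, 0.1459]), (42, [0.6092, 0.1354])]
(277, 130) [(8, [0.5978, 0.2112]), (8, [0.6012, 0.1992])]
```

```bash
python3 - <<'E'
from h import *
d=dict(snapshot('wrist'));g=cv2.cvtColor(d['image'],cv2.COLOR_BGR2GRAY)
for u in(228,240,262,272,280): print('col',u,''.join(' %d'%x for x in g[108:214:2,u]))
for v in(136,145,155,180,188): print('row',v,''.join(' %d'%x for x in g[v,205:305:2]))
ex=np.array([.967,.256]);ey=np.array([-.256,.967]);P=np.array([.577,.1672])
for a,b in[(0,1),(0,-1),(1,0),(-1,0)]: print(proj(d,np.r_[P+a*.031*ex+b*.038*ey,.05]))
E
```

```text
col 228  123 123 122 125 129 121 131 162 244 250 244 117 120 128 231 249 249 249 249 249 249 249 249 249 250 249 250 250 250 250 250 250 251 250 250 250 250 250 250 251 204 121 120 123 255 209 96 85 84 83 79 87 81
col 240  119 118 120 125 117 109 127 160 247 247 247 247 248 248 248 247 248 248 249 249 249 249 249 249 249 249 249 249 250 250 250 250 250 250 250 250 250 250 250 250 250 250 250 250 253 121 88 90 89 89 84 86 111
col 262  120 121 124 107 107 108 131 163 252 250 249 249 249 249 249 249 249 249 249 249 250 250 246 233 235 233 234 235 233 251 250 250 251 250 251 251 253 254 186 208 205 228 250 249 252 110 84 86 88 84 87 89 120
col 272  116 123 121 117 109 109 128 162 251 249 250 246 246 246 249 249 249 249 249 249 249 243 232 234 232 233 234 235 249 250 250 250 250 250 249 249 250 250 249 250 251 249 183 253 253 133 90 86 81 87 82 82 81
col 280  116 114 120 115 108 105 139 166 252 249 249 211 184 242 249 249 249 248 249 249 246 233 234 234 234 234 233 251 250 250 250 250 250 250 251 250 250 249 249 250 251 253 246 253 252 104 85 85 95 83 75 79 76
row 136  118 118 118 116 117
[... 564 characters left out ...]
209 207 215 215 216 211
row 180  138 140 143 143 143 143 145 143 192 250 249 250 249 250 250 250 249 250 250 249 250 247 152 182 179 160 159 157 205 250 250 250 249 249 250 250 248 249 248 155 176 175 176 176 184 185 189 187 184 189
row 188  158 158 157 156 158 156 152 155 166 252 251 236 221 249 251 250 248 250 250 249 249 252 149 154 159 153 156 155 149 254 250 249 248 249 247 164 225 249 247 102 108 110 108 131 127 123 124 119 124 120
(np.float64(251.79951635095057), np.float64(122.80177260417885))
(np.float64(251.91053587856814), np.float64(198.15752927553717))
(np.float64(283.10034480952675), np.float64(161.6067001356061))
(np.float64(220.61487539270928), np.float64(161.67863199504058))
```

Block edges match the prediction to within 0.5 mm. Lowering.

Emit:
drive_tool(
  moves=[
    [0.2,0,4,0],
    [0.2,0,8,0],
    [0.2,0,11,0],
    [0.2,0,12,0],
    [0.2,0,12,0],
    [0.2,0,12,0],
  ],
)

```text
time_s: 19.18
eef_pos: [0.5778, 0.1682, 0.1099]
tool_rot: [[-0.256, 0.967, 0.003], [0.967, 0.256, 0.0], [-0.0, 0.003, -1.0]]
ft_force: [-0.1, -0.2, -0.6]
grip_width: 0.506
grip_force: 30.9
```

Emit:
drive_tool(
  moves=[
    [-0.1,-0.1,0,0],
    [-0.1,-0.1,1,0],
    [-0.1,-0.1,2,0],
    [-0.1,-0.1,3,0],
    [-0.1,-0.1,3,0],
  ],
)

```text
time_s: 19.8
eef_pos: [0.5753, 0.1668, 0.0769]
tool_rot: [[-0.256, 0.967, -0.003], [0.967, 0.256, -0.0], [0.0, -0.003, -1.0]]
ft_force: [-0.0, 0.3, -0.6]
grip_width: 0.497
grip_force: 30.9
```

Emit:
drive_tool(
  moves=[
    [0,0,0.8,0],
    [0,0,1.5,0],
    [0,0,2,0],
    [0,0,2,0],
  ],
)

```text
time_s: 20.3
eef_pos: [0.5758, 0.1669, 0.0578]
tool_rot: [[-0.256, 0.967, -0.001], [0.967, 0.256, -0.0], [0.0, -0.001, -1.0]]
ft_force: [-0.7, 0.2, -0.9]
grip_width: 0.504
grip_force: 30.9
```

Emit:
drive_tool(
  moves=[
    [0,0,0.2,0],
    [0,0,0.2,0],
  ],
)

```text
time_s: 20.55
eef_pos: [0.5762, 0.167, 0.0564]
tool_rot: [[-0.256, 0.967, 0.0], [0.967, 0.256, 0.0], [0.0, 0.0, -1.0]]
ft_force: [-0.2, -0.6, -1.5]
grip_width: 0.499
grip_force: 30.9
```

Emit:
drive_tool(
  moves=[
    [0,0,0,0],
    [0,0,0,0],
    [0,0,0,0],
    [0,0,0,0],
    [0,0,0,0],
  ],
  fingers=0,
)

```text
time_s: 21.18
eef_pos: [0.5761, 0.167, 0.0563]
tool_rot: [[-0.256, 0.967, 0.0], [0.967, 0.256, 0.0], [0.0, 0.0, -1.0]]
ft_force: [0.6, 0.1, 0.8]
grip_width: 1.002
grip_force: 0.0
```

Emit:
drive_tool(
  moves=[
    [0,0,-2,0],
    [0,0,-6,0],
    [0,0,-11,0],
    [0,0,-17,0],
    [0,0,-17,0],
    [0,0,-17,0],
    [0,0,-17,0],
  ],
)

```text
time_s: 22.05
eef_pos: [0.5753, 0.1668, 0.2245]
tool_rot: [[-0.256, 0.967, -0.003], [0.967, 0.256, -0.0], [0.0, -0.003, -1.0]]
ft_force: [-0.3, -0.2, 0.1]
grip_width: 1.0
grip_force: 0.0
```

```bash
python3 - <<'E'
from h import *
d=dict(snapshot('wrist'));s=sensors.get_state();print(np.round(s['eef_pos'],4),s['ft_force'])
g=cv2.cvtColor(d['image'],cv2.COLOR_BGR2GRAY);P=[.577,.1672]
for z in(.05,.06,.07,.097): print(z,proj(d,np.r_[P,z]))
u0,v0=map(int,proj(d,np.r_[P,.07]))
m=(g<130).astype(np.uint8)[v0-32:v0+33,u0-28:u0+29]
for c in cv2.findContours(m,cv2.RETR_LIST,2)[0]:
    if cv2.contourArea(c)>60:
        (a,b),r=cv2.minEnclosingCircle(c);a+=u0-28;b+=v0-32;print('c',a,b,r,cv2.contourArea(c),ray(d,a,b,.07)[:2])
for k in(0,-26,26): print('col',u0+k,''.join(' %d'%x for x in g[108:214:2,u0+k]))
for v in(130,188,194): print('row',v,''.join(' %d'%x for x in g[v,205:305:2]))
E
```

```text
[0.5754 0.1668 0.2246] [0.60031745 0.69274604 0.05854181]
0.05 (np.float64(253.9497141792656), np.float64(164.81243193233215))
0.06 (np.float64(253.96869394580315), np.float64(166.97467349944807))
0.07 (np.float64(253.98887198012596), np.float64(169.2734259350565))
0.097 (np.float64(254.05030877338916), np.float64(176.27252088604297))
c 254.22625732421875 172.71508407592773 12.34606647491455 276.5 [0.57805459 0.16410007]
c 254.69512176513672 168.30487823486328 25.064708709716797 1724.0 [0.57739449 0.16825278]
col 253  104 105 106 104 107 92 93 102 147 187 231 242 240 240 241 241 241 245 91 87 118 110 110 107 97 100 92 117 117 118 116 226 189 192 192 190 188 188 135 70 66 79 117 132 182 241 237 64 75 71 87 109 111
col 227  101 104 103 103 107 107 99 99 160 182 239 242 87 102 103 160 243 241 240 241 241 240 240 240 239 239 240 239 240 240 240 240 241 240 241 239 240 239 241 240 240 240 240 139 154 238 239 100 111 108 110 107 107
col 279  101 105 103 102 100 91 87 107 147 201 239 237 101 105 100 174 243 224 224 220 220 221 220 220 220 221 219 220 221 223 218 219 221 222 221 218 241 239 240 241 240 238 93 101 101 148 243 61 69 75 75 111 108
row 130  148 147 151 151 150 153 149 150 176 240 241 242 240 242 243 241 240 241 242 239 239 240 237 243 242 245 241 240 243 243 242 238 242 241 240 238 241 237 236 241 197 167 168 170 172 182 183 180 184 182
row 188  207 209 208 212 208 208 207 210 208 199 244 240 241 239 241 245 123 130 120 100 104 105 106 70 66 77 69 76 80 86 107 127 140 127 182 242 243 240 237 240 141 171 169 167 199 198 197 197 196 195
row 194  70 72 73 72 72 70 78 73 72 143 245 139 106 104 127 246 243 238 243 243 126 135 134 137 132 138 133 137 131 148 238 245 242 237 242 115 104 101 151 236 72 73 70 74 72 71 71 71 70 74
```

Collar outline (radius 25 px) is centred within about 1.5 mm of the post, and the block edges are where they were. The robot is clear, so I'll hand in.

```bash
python3 -c "
from station import sign_off;print(sign_off())"
```

```text
the job is handed in; nothing more can be done
None
```

I took the left slide as the worn one: it moved about 19 mm between stops, and no sound slide exceeds 8 mm, so I did not rock the other two. I drew it to its near stop, pushed it to its far stop and left it there with the collar over its post. I handed in with the robot clear, but no verdict came back.

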